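# Gather the slide-making kit into two piles

## Robot

A 6-joint arm with a two-finger parallel gripper is mounted at the origin on a cart in front of the work surface, level with it; the furniture and walls round the work are solid. World frame = base frame: x ahead of the robot, y to its left, z up, the work surface at z = 0. Lengths are in mm, angles in rad, forces in N, time in s.
With the tool pointing down it reaches from about 375 to 925 mm from the base axis. Payload 5.7 kg.
Tool frame: the origin (TCP) lies on the centre line of the jaws, within the pads' length; the fingertips stand 11 mm ahead of it and the grasp point (between the pads) lies 8 mm behind it; z points along the fingers, y is the direction in which the jaws open and shut (so a half turn about z gives the same grasp; the last joint's range is limited). The gripper opens to 85 mm and grips with 20 to 120 N. Pads are 22 mm wide; open, the fingers measure 114 mm over their backs; the gripper's body (76 mm by 85 mm) begins 54 mm behind the grasp point. The pads swing forward as they close: fully open they stand 13 mm farther back than shut.
Start: joints at [1.122, 0.359, 1.51, -0, 1.272, -0.115], TCP at [196.572, 566.851, 208.867] pointing down, gripper open.
Joint ranges: [-2.97, 2.97], [-1.01, 2.36], [0.21, 2.38], [-0.96, 4.11], [0.2, 2.71], [-2.98, 2.98]. Speed limits (rad/s): [2.39, 2.39, 3.14, 3.14, 3.14, 3.14].

## Interface

Orientations are given as a 3x3 rotation matrix whose columns are the frame's x, y, z axes.
In Python, from plant import manip gives the robot as it stands. The module is installed in compiled form; this text tells all that it offers. Calls block until the motion is done:
- manip.goto(position, orientation): joint-space move of the TCP to a pose.
- manip.movel(position, orientation=None, speed=150): straight line of the TCP; orientation=None keeps the orientation; speed is the mean speed in mm/s.
- manip.goto_joints(angles): joint-space move.
- manip.set_gripper(opening, force=None): opening from 0.0 (shut) to 1.0 (fully open); force is the grip in N (None keeps the last); returns when the fingers have stopped.
- manip.hold(seconds).
- manip.ik(position, orientation): joint angles nearest the present ones, or None.
- manip.state(): the state.
- manip.grab_frame(name): name is "scene" or "top" or "wrist"; returns the picture (480x640x3 uint8, red, green, blue); there is no depth.
- manip.camera_info(name): a dict with "K" (3x3 intrinsics, pixels), "camera_from_world" (4x4, takes a point from world to camera coordinates). Camera axes: x right, y down, z forward; pixel columns grow to the right and rows downward; lengths in mm; the calibration is good to about 2 mm. A picture is of the moment at which its call begins: read the wrist's pose just before it. camera_info takes no time and is no camera call; for the wrist camera it gives the pose at the moment of the call.
A pose or a line that the arm cannot do raises manip.Unreachable and nothing moves.
- manip.hand_in(): hands the job in, once; it reports no verdict.
The state is a dict: "time": time; "q": joint angles; "joint_vel": joint speeds; "joint_torque": joint torques, N m; "tcp_pos": TCP position; "tcp_rot": TCP orientation; "contact_force": force on the tool from outside, world axes, zero at the start; "torque": the same for the moment, N m; "width": opening from 0.0 (shut) to 1.0 (fully open).
Only numpy, scipy, OpenCV 4.12 (cv2) and the standard library are available. Lean on these libraries where they do the work, as an engineer would, in place of code of your own. Each camera call takes 0.05 s, during which the arm holds its last target.

## Task

Gather the slide-making kit into two tidy piles, each thing centred on the one below: on the closed red slide box lay the slide mailer lengthwise along the box, and on the mailer the small coverslip box; on the blue tissue booklet lay the tape roll flat, on the roll the Petri dish, and on the dish the eraser, lying flat, so that its weight keeps the dish lid down. Keep the Petri dish level all the while, do not disturb the cup, the oil bottle or the hand stamp, and leave both piles standing on their own.

Things in the scene. Friction and masses are not known exactly. Their poses are not given: they have to be found in the camera images.
- slide_box_top (a point): Closed flat red slide box, fixed in place, 102 x 150 mm, 32 mm high (flat lid). The point is the centre of its lid's top face, 32 mm above the desk; x along its 102 mm side, y along its long 150 mm side, z up.
- tissue_booklet_top (a point): Thin blue booklet of lens tissue lying flat, fixed in place, 74 x 103 mm, 8 mm thick. The point is the centre of its top face, 8 mm above the desk; x along the 74 mm side, y along the 103 mm side, z up.
- slide_mailer_center (a point): Pale plastic slide mailer, a closed flat oblong case, 84 x 35 mm, 20 mm high, lying flat on the desk. The point is its centre, 10 mm above its underside; x along its 84 mm length, y across its 35 mm width, z up.
- coverslip_box_center (a point): Small square closed box for cover glasses (blue lid, white bottom), 35 x 35 mm, 20 mm high. The point is its centre, 10 mm above its underside; x and y along its sides, z up.
- tape_roll_center (a point): Roll of tape lying flat, 68 mm across, 19 mm high, with a hole about 35 mm across through the middle. The point is its centre, 9.5 mm above its underside; z up.
- petri_dish_center (a point): Small round Petri dish with its lid fixed on; firm body 52 mm across and 12 to 13 mm high (thin lid rim to 56 mm). The point is its centre, 6.5 mm above its underside; z up. What rests on it sits 12 to 13 mm above its underside.
- eraser_center (a point): Oblong eraser, 21 x 50 mm, 12 mm high, lying flat. The point is its centre, 6 mm above its underside; x across its 21 mm width, y along its 50 mm length, z up.
- white_cup_center (a point): Bystander: empty white measuring cup standing upright, 40 mm across, 50 mm high. The point is its centre, 25 mm up. To be left alone.
- oil_bottle_center (a point): Bystander: small amber bottle with white cap standing upright, 30 mm across, 66 mm high. The point is its centre, 33 mm up. To be left alone.
- date_stamp_center (a point): Bystander: hand stamp with a wooden knob standing on its foot, 26 x 48 mm, 68 mm high. The point is its centre, 34 mm up. To be left alone. Beyond and to the left of it (about x over 0.48 m, y 0.1 to 0.4 m) stands a tall fixed microscope with camera and cables, up to 0.6 m high: cross in front of it.
Not all that is in view belongs to the job. What is shaped like the part that bears slide_mailer_center but pink is not meant.

How it is judged:
By the outcome, as a careful person would: the job done as asked, in the order asked, and still so for the second after the job is handed in, with the robot touching nothing.
It also fails if it takes over 131 s, if anything falls off the work surface, if the arm or the gripper's body presses on something with over 40 N, if the wrist force passes 120 N, or if a joint passes its speed limit or range.

## Working session

There is one attempt and no reset: what is moved stays moved. The work goes in short steps, each a Python script; the robot and the scene stay as the last script left them, time stands still between calls to the robot, and variables do not carry over. Pictures are saved under pics/ and viewed, and the job is handed in when it is done.

```bash
mkdir -p pics
python3 - <<'E'
from plant import manip
import cv2,numpy as np
for n in ["scene","top","wrist"]:
    im=manip.grab_frame(n); cv2.imwrite(f"pics/{n}0.png",im[:,:,::-1])
    c=manip.camera_info(n); print(n,np.round(c["K"],1).tolist(),np.round(c["camera_from_world"],3).tolist())
s=manip.state(); print(s["time"],s["tcp_rot"],s["width"],s["contact_force"])
E
ls
```

```text
scene [[511.2, 0.0, 311.8], [0.0, 511.2, 239.3], [0.0, 0.0, 1.0]] [[0.68, -0.733, 0.024, -392.199], [-0.387, -0.387, -0.837, 230.404], [0.623, 0.56, -0.547, 739.116], [0.0, 0.0, 0.0, 1.0]]
top [[526.4, 0.0, 314.3], [0.0, 526.4, 224.9], [0.0, 0.0, 1.0]] [[-0.001, -1.0, 0.012, -19.268], [-0.997, 0.0, -0.071, 541.409], [0.071, -0.012, -0.997, 1305.304], [0.0, 0.0, 0.0, 1.0]]
wrist [[366.1, 0.0, 328.0], [0.0, 366.1, 238.9], [0.0, 0.0, 1.0]] [[0.328, 0.945, -0.002, -598.929], [0.903, -0.313, 0.296, -37.408], [0.279, -0.099, -0.955, 380.941], [0.0, 0.0, 0.0, 1.0]]
0.15 [[-9.44798836e-01  3.27650374e-01 -6.25259887e-04]
 [ 3.27650920e-01  9.44798031e-01 -1.24693615e-03]
 [ 1.82185215e-04 -1.38297080e-03 -9.99999027e-01]] 1.000788434387632 [-0.15053614 -0.16610167 -0.08822134]
pics
```

View pics/scene0.png

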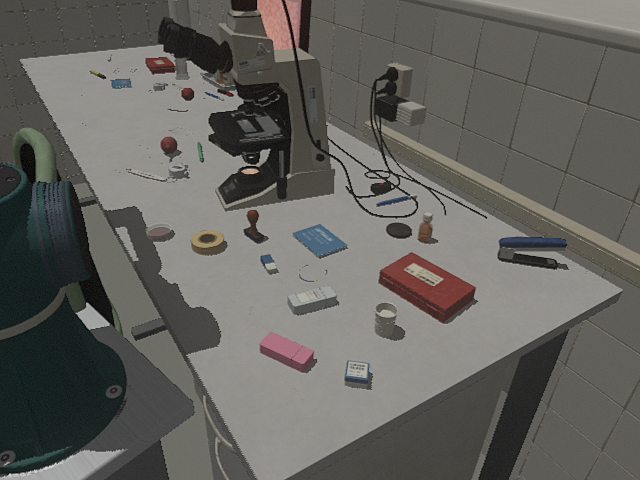

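View pics/top0.png

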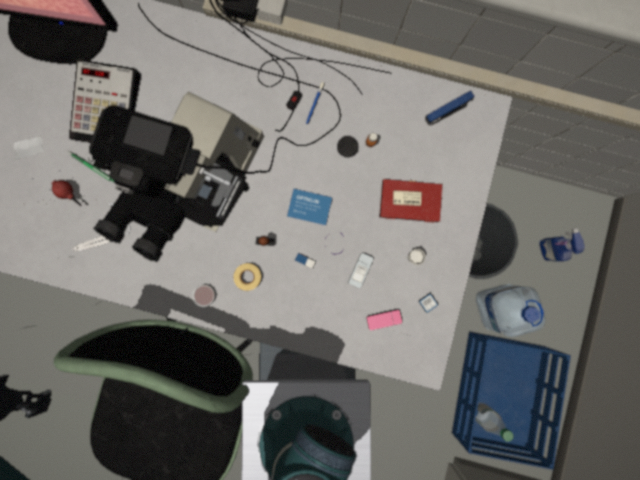

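View pics/wrist0.png

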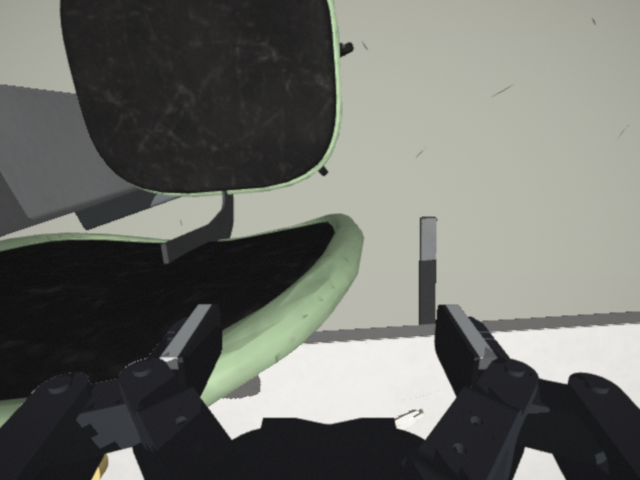

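Run:
```python
import cv2
im=cv2.imread("pics/top0.png")
cv2.imwrite("pics/top_crop.png",cv2.resize(im[120:345,185:452],None,fx=2.99,fy=2.6,interpolation=cv2.INTER_CUBIC))
im=cv2.imread("pics/scene0.png")
cv2.imwrite("pics/scene_crop.png",cv2.resize(im[200:400,130:490],None,fx=2.2,fy=2.2,interpolation=cv2.INTER_CUBIC))
```

```text
(no output)
```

View pics/top_crop.png

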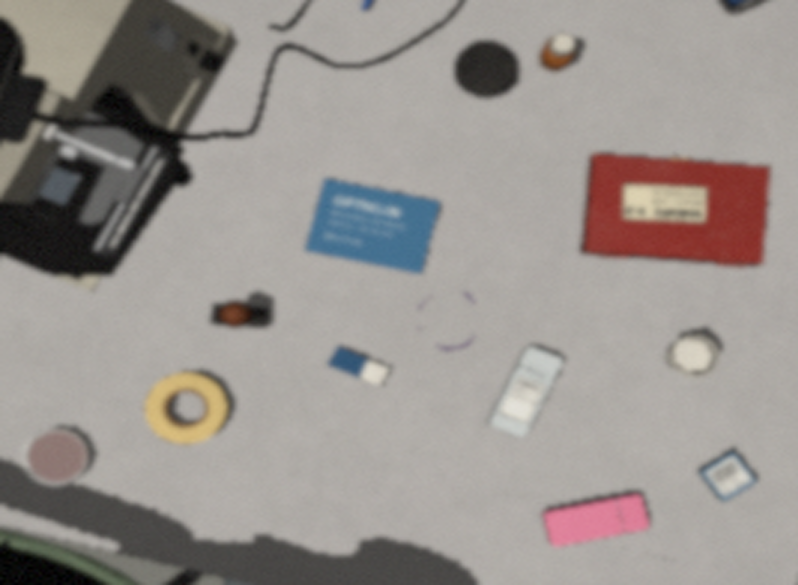

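View pics/scene_crop.png

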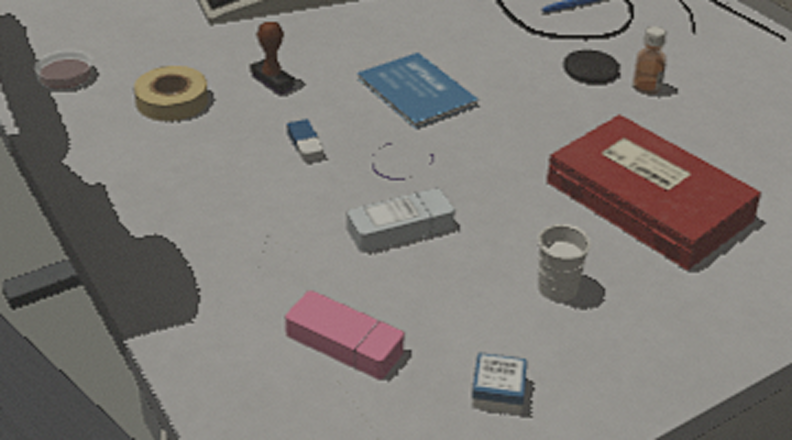

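```bash
cat > h.py <<'E'
from plant import manip
import numpy as np, cv2
def ray(info,uv,z):
    """pixels (N,2) -> world points on plane z (N,3)"""
    K=np.array(info["K"]);T=np.array(info["camera_from_world"]);R=T[:3,:3];t=T[:3,3]
    uv=np.asarray(uv,float).reshape(-1,2)
    d=(np.c_[uv,np.ones(len(uv))]@np.linalg.inv(K).T)@R
    c=-R.T@t
    return c+d*((z-c[2])/d[:,2])[:,None]
def proj(info,P):
    T=np.array(info["camera_from_world"]);p=np.atleast_2d(P)@T[:3,:3].T+T[:3,3]
    p=p@np.array(info["K"]).T; return p[:,:2]/p[:,2:]
def down(a):
    """tool z down, jaws (y axis) at world angle a"""
    y=np.array([np.cos(a),np.sin(a),0]);z=np.array([0,0,-1.]);x=np.cross(y,z)
    return np.c_[x,y,z]
def snap(name,tag):
    info=manip.camera_info(name);im=manip.grab_frame(name)
    cv2.imwrite(f"pics/{tag}.png",im[:,:,::-1]); np.savez(f"pics/{tag}.npz",im=im,K=info["K"],camera_from_world=info["camera_from_world"])
    return im,info
def load(tag):
    d=np.load(f"pics/{tag}.npz");return d["im"],d
E
python3 - <<'E'
from h import *
i=manip.camera_info("top")
for n,uv,z in [("box",(411,200),32),("book",(310,206),8),("mailer",(361,269),20),("cover",(428,302),20),("roll",(248,277),19),("petri",(204,295),13),("eraser",(306,260),12),("cup",(417,256),50),("stamp",(266,240),40),("bottle",(372,140),66),("pink",(384,319),20)]:
    print(n,np.round(ray(i,uv,z)[0]))
w=manip.camera_info("wrist");T=w["camera_from_world"];c=-T[:3,:3].T@T[:3,3];s=manip.state()
print("cam in tool",s["tcp_rot"].T@(c-s["tcp_pos"]),"axes",np.round(s["tcp_rot"].T@T[:3,:3].T,3))
for x,y in [(450,-60),(500,-100),(450,-200),(450,100)]:
  for a in (np.pi/2,-np.pi/2,0,np.pi):
    q=manip.ik([x,y,300],down(a));print(x,y,a,None if q is None else np.round(q,2))
E
```

```text
box [ 603. -262.   32.]
book [590.  -9.   8.]
mailer [ 431. -136.   20.]
cover [ 348. -303.   20.]
roll [411. 146.  19.]
petri [366. 256.  13.]
eraser [453.   1.  12.]
cup [ 463. -271.   50.]
stamp [502. 100.  40.]
bottle [ 747. -161.   66.]
pink [ 307. -193.   20.]
cam in tool [ 7.67079573e+01 -9.94546924e-02 -1.65639229e+02] axes [[-0.    -0.955 -0.296]
 [ 1.    -0.    -0.   ]
 [ 0.    -0.296  0.955]]
450 -60 1.5707963267948966 [-0.28  0.06  1.67 -0.    1.41 -1.86]
450 -60 -1.5707963267948966 [-0.28  0.06  1.67 -0.    1.41  1.29]
450 -60 0 [-0.28  0.06  1.67 -0.    1.41 -0.28]
450 -60 3.141592653589793 [-0.28  0.06  1.67 -0.    1.41  2.86]
500 -100 1.5707963267948966 [-0.33  0.15  1.57 -0.    1.42 -1.9 ]
500 -100 -1.5707963267948966 [-0.33  0.15  1.57 -0.    1.42  1.24]
500 -100 0 [-0.33  0.15  1.57 -0.    1.42 -0.33]
500 -100 3.141592653589793 [-0.33  0.15  1.57 -0.    1.42  2.81]
450 -200 1.5707963267948966 [-0.56  0.13  1.6  -0.    1.42 -2.13]
450 -200 -1.5707963267948966 [-0.56  0.13  1.6  -0.    1.42  1.01]
450 -200 0 [-0.56  0.13  1.6  -0.    1.42 -0.56]
450 -200 3.141592653589793 [-0.56  0.13  1.6  -0.    1.42  2.58]
450 100 1.5707963267948966 [ 0.07  0.08  1.66 -0.    1.41 -1.5 ]
450 100 -1.5707963267948966 [ 0.07  0.08  1.66 -0.    1.41  1.64]
450 100 0 [ 0.07  0.08  1.66 -0.    1.41  0.07]
450 100 3.141592653589793 None
```

Run:
```python
from h import *
manip.goto([141,406,280],down(1.237))
manip.goto([425,130,250],down(np.pi/2)); snap("wrist","wB")
manip.goto([450,-130,300],down(-np.pi/2)); snap("wrist","wA")
print(manip.state()["time"])
```

```text
4.6917
```

View pics/wB.png

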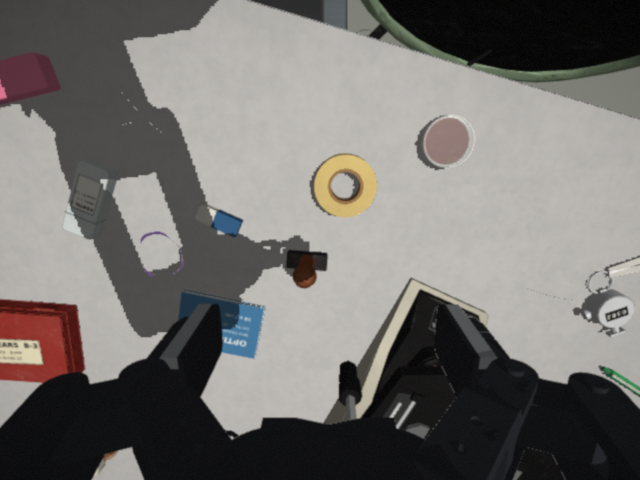

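View pics/wA.png

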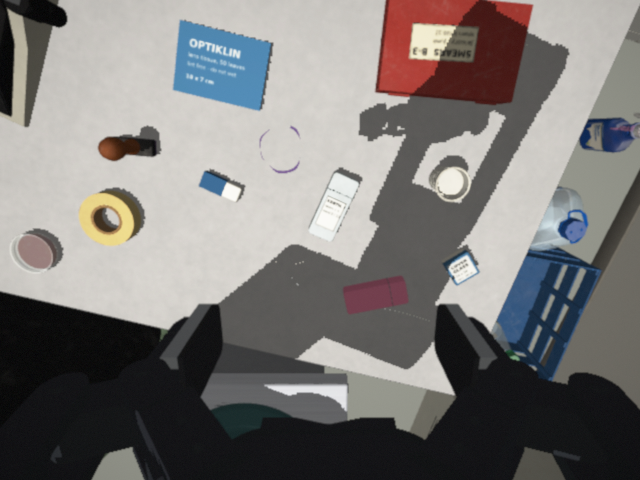

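Run:
```python
from h import *
A,_=load("wA");B,_=load("wB")
def c(im,x,y,r=40): return cv2.resize(im[max(0,y-r):y+r,x-r:x+r],(266,266),interpolation=cv2.INTER_CUBIC)
row1=np.hstack([c(A,334,205),c(A,220,185,30),c(A,461,266,30)])
row2=np.hstack([c(B,447,140),c(B,345,185),c(A,375,294)])
cv2.imwrite("pics/crops.png",np.vstack([row1,row2])[:,:,::-1])
```

```text
(no output)
```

View pics/crops.png

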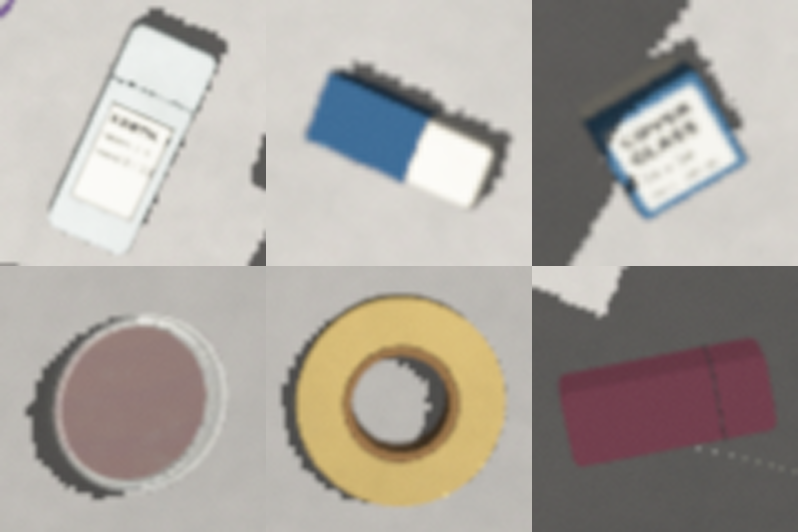

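```bash
cat > det.py <<'E'
from h import *
def comp(m,near,rad=60):
    m=cv2.morphologyEx(m.astype(np.uint8),cv2.MORPH_OPEN,np.ones((2,2),np.uint8))
    cs,_=cv2.findContours(m,cv2.RETR_EXTERNAL,cv2.CHAIN_APPROX_NONE)
    cs=[c for c in cs if np.hypot(*(c[:,0].mean(0)-near))<rad]
    return max(cs,key=cv2.contourArea)
def rect(info,c,z):
    P=ray(info,c[:,0].astype(float),z)[:,:2].astype(np.float32)
    (cx,cy),(w,h),a=cv2.minAreaRect(P); a=np.deg2rad(a)
    if w<h: w,h,a=h,w,a+np.pi/2
    return np.round([cx,cy,w,h],1),round((a+np.pi/2)%np.pi-np.pi/2,3)
def circ(info,c,z):
    P=ray(info,c[:,0].astype(float),z)[:,:2].astype(np.float32)
    return [np.round(v,1) for v in cv2.fitEllipse(P)[:2]]
E
python3 - <<'E'
from det import *
A,a=load("wA");B,b=load("wB");T=manip.grab_frame("top");t=manip.camera_info("top")
def ch(im): return [im[:,:,k].astype(int) for k in range(3)]
r,g,bl=ch(A)
print("px",A[205,334],A[225,300],A[180,212],A[190,235],A[266,461])
blue=(bl-r>40)
print("book",rect(a,comp(blue,(221,65)),8))
red=(r-g>40)&(r-bl>30)
print("box lid partial",rect(a,comp(red,(455,50)),32))
ers=(blue|((r>225)))
print("eraser",rect(a,comp(ers,(220,185),20),12))
print("mailer", rect(a,comp((bl-r>2)&(r>180),(334,205),30),20))
print("cover", rect(a,comp((bl-r>30)|(r>228),(463,266),15),20))
r,g,bl=ch(B)
print("roll",circ(b,comp((r-bl>50)&(r>120),(345,185)),19),)
print("petri",circ(b,comp((r-bl>15)&(r<190),(447,140)),5))
r,g,bl=ch(A)
print("rollA",circ(a,comp((r-bl>50)&(r>120),(107,217)),19),)
print("petriA",circ(a,comp((r-bl>15)&(r<190),(35,252)),5))
r,g,bl=ch(T)
print("boxT",rect(t,comp((r-g>40)&(r-bl>30),(411,200)),32))
print("bookT",rect(t,comp((bl-r>40),(310,206)),8))
E
```

```text
px [242 241 235] [215 212 207] [ 63 110 152] [251 250 245] [219 218 207]
book (array([587.7,  -7.9, 102.4,  74. ]), np.float64(1.344))
box lid partial (array([ 601. , -262.5,  152.2,   99.9]), np.float64(1.495))
eraser (array([450.6,   4.1,  48.4,  20.9]), np.float64(1.125))Traceback (most recent call last):
  File "<stdin>", line 12, in <module>
  File "det.py", line 6, in comp
    return max(cs,key=cv2.contourArea)
ValueError: max() iterable argument is empty
```

Run:
```python
from det import *
A,a=load("wA");B,b=load("wB");T=manip.grab_frame("top");t=manip.camera_info("top")
def ch(im): return [im[:,:,k].astype(int) for k in range(3)]
r,g,bl=ch(A)
print("pale",A[185,342],A[230,322],A[180,348])
for th in (-1,-2,-3,-4):
    try: print("mailer",th, rect(a,comp(cv2.morphologyEx((((bl-r)>th)&(r>170)).astype(np.uint8),cv2.MORPH_CLOSE,np.ones((7,7))),(334,205),30),20))
    except Exception as e: print(e)
m=((bl-r>30)|((r>205)&(abs(np.arange(640)[None]-462)<13)&(abs(np.arange(480)[:,None]-267)<13)))
print("cover", rect(a,comp(bl-r>30,(461,266),20),20))
r,g,bl=ch(B)
print("roll",circ(b,comp((r-bl>50)&(r>120),(345,185)),19),)
print("petri",circ(b,comp((r-bl>15)&(r<190),(447,140)),5))
r,g,bl=ch(A)
print("rollA",circ(a,comp((r-bl>50)&(r>120),(107,217)),19),)
print("petriA",circ(a,comp((r-bl>15)&(r<190),(35,252)),5))
r,g,bl=ch(T)
print("boxT",rect(t,comp((r-g>40)&(r-bl>30),(411,200)),32))
print("bookT",rect(t,comp((bl-r>40),(310,206)),8))
```

```text
pale [235 238 236] [236 240 238] [236 240 237]
mailer -1 (array([ 425.8, -136.4,   83.1,   33.8]), np.float64(-0.424))
mailer -2 (array([ 425.8, -136.3,   83.1,   33.9]), np.float64(-0.43))
mailer -3 (array([ 425.6, -136.4,   83.4,   34.3]), np.float64(-0.43))
mailer -4 (array([ 425.4, -136.5,   83.8,   34.5]), np.float64(-0.43))
cover (array([ 356.1, -306.7,   47.4,   25. ]), np.float64(1.377))
roll [array([412. , 150.4]), array([67.5, 67.6])]
petri [array([365.3, 259.9]), array([47.6, 47.7])]
rollA [array([410. , 148.3]), array([67.5, 68. ])]
petriA [array([362.3, 258.5]), array([45.9, 48.3])]
boxT (array([ 605.3, -235.9,   92.3,   91.9]), np.float64(1.484))
bookT (array([586.8,  -9.6, 100.4,  71.8]), np.float64(1.343))
```

```bash
cat >> h.py <<'E'
def fz(): return manip.state()["contact_force"]
def lower(z0,z1,lim=6,step=2.0,speed=40):
    """guarded descent at present x,y"""
    p=manip.state()["tcp_pos"].copy(); 
    f0=manip.state()["contact_force"][2]
    z=z0
    while z>z1+1e-6:
        z=max(z1,z-step); manip.movel([p[0],p[1],z],speed=speed)
        f=manip.state()["contact_force"][2]-f0
        if abs(f)>lim: print("contact at",z,round(f,1)); return z
    return z
E
python3 - <<'E'
from h import *
t0=manip.state()["time"]
a=-0.43-np.pi/2
manip.set_gripper(0.65)
manip.goto([425.6,-136.4,120],down(a))
manip.movel([425.6,-136.4,45],speed=150)
print(fz(),manip.state()["tcp_pos"],manip.state()["width"])
snap("wrist","m1")
print(manip.state()["time"]-t0,manip.state()["time"])
E
```

```text
[ 0.87255972 -0.30585885  0.23717653] [ 426.88039006 -136.94748203   45.98708542] 0.649423435128886
1.8666 6.6583
```

View pics/m1.png

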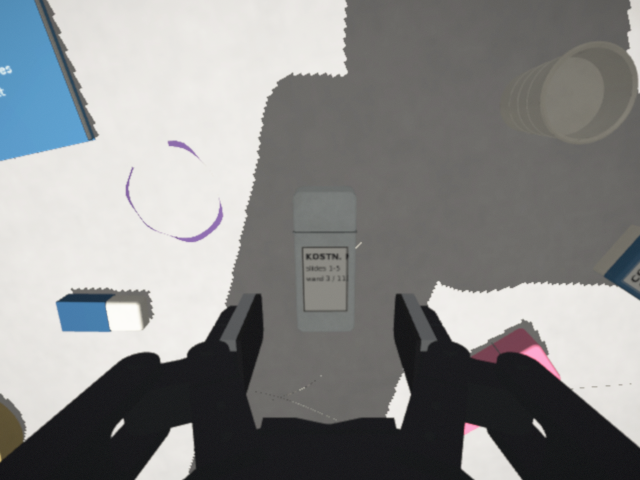

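Run:
```python
from h import *
s=manip.state();print(s["tcp_pos"],s["time"])
im,i=load("m1")
print(ray(i,[(325,192),(325,331),(294,262),(356,262),(325,261)],20))
print("tcp proj",proj(i,s["tcp_pos"]),proj(manip.camera_info("wrist"),s["tcp_pos"]), proj(i,s["tcp_pos"]+[0,0,-11]))
```

```text
[ 426.99800029 -137.03703771   46.19031915] 6.6583
[[ 464.7647511  -152.78497995   20.        ]
 [ 389.25395536 -117.93436804   20.        ]
 [ 436.21702216 -120.51896223   20.        ]
 [ 421.76160585 -152.02933257   20.        ]
 [ 429.53087578 -136.52343612   20.        ]]
tcp proj [[327.7040792  283.72477067]] [[327.66950728 283.8459696 ]] [[327.7141482  275.03303431]]
```

Run:
```python
from h import *
manip.hold(0.1); print(manip.state()["tcp_pos"])
z=lower(45,14,step=4,speed=60)
print(z,manip.state()["tcp_pos"],fz())
snap("wrist","m2")
manip.set_gripper(0.2,force=30)
s=manip.state();print(s["width"],s["contact_force"],s["tcp_pos"],s["time"])
snap("wrist","m3")
```

```text
[ 426.82090362 -136.97463585   46.17700987]
14 [ 426.69210349 -136.89583536   13.84479203] [ 1.03776256 -0.09413199 -0.85466183]
0.19824139004177993 [ 0.52567225 -0.71819027 -0.082251  ] [ 426.87658915 -136.99869749   14.05321141] 9.2583
```

View pics/m3.png

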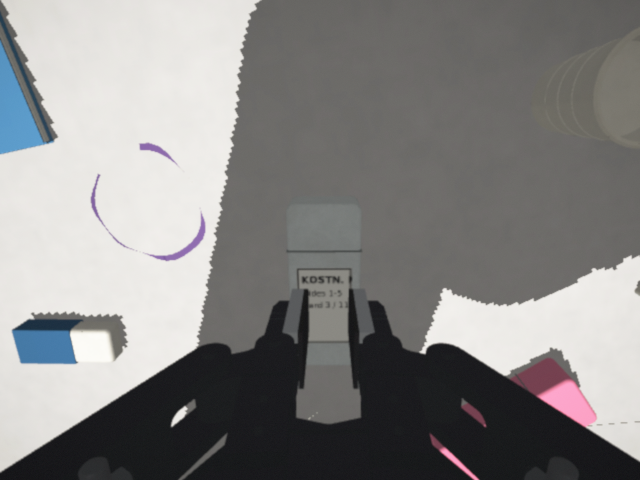

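Run:
```python
from h import *
im,i=snap("scene","s1")
s=manip.state()
print(proj(i,s["tcp_pos"]),proj(i,s["tcp_pos"]+[0,0,30]),proj(i,[427,-136,20]))
u,v=proj(i,s["tcp_pos"])[0].astype(int)
cv2.imwrite("pics/s1c.png",cv2.resize(im[v-90:v+50,u-100:u+100],None,fx=4,fy=4,interpolation=cv2.INTER_CUBIC)[:,:,::-1])
```

```text
[[311.15169987 298.33515791]] [[311.54442824 285.21131232]] [[310.87225936 295.46567007]]
```

View pics/s1c.png

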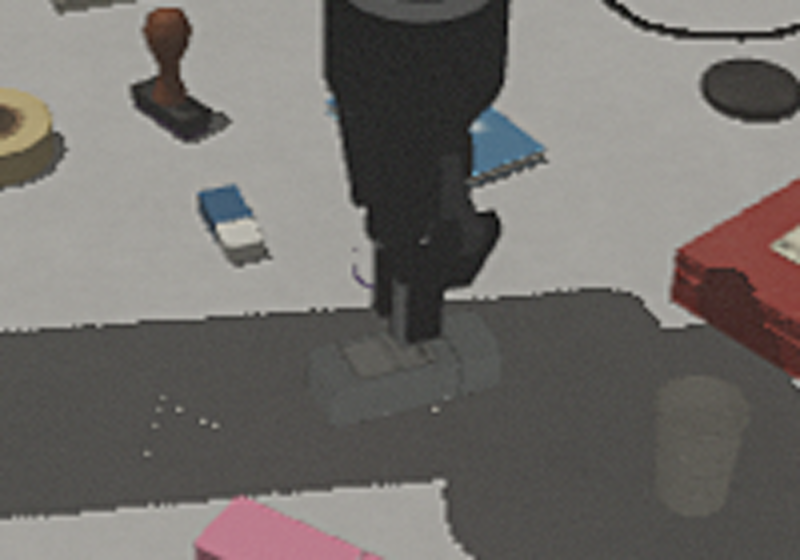

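Run:
```python
from h import *
manip.movel([426,-135.4,24]); manip.set_gripper(0.62)
lower(24,14,step=5)
z=lower(14,-25,lim=4,step=2,speed=40)
s=manip.state();print(s["width"],s["contact_force"],s["tcp_pos"],s["time"])
snap("wrist","m4");im,i=snap("scene","s2");u,v=311,290
cv2.imwrite("pics/s2c.png",cv2.resize(im[v-90:v+50,u-100:u+100],None,fx=4,fy=4,interpolation=cv2.INTER_CUBIC)[:,:,::-1])
```

```text
0.6196797750828125 [-0.17091304 -0.67982699  0.50868661] [ 425.60155342 -135.21646288  -25.04297911] 15.5917
```

View pics/s2c.png

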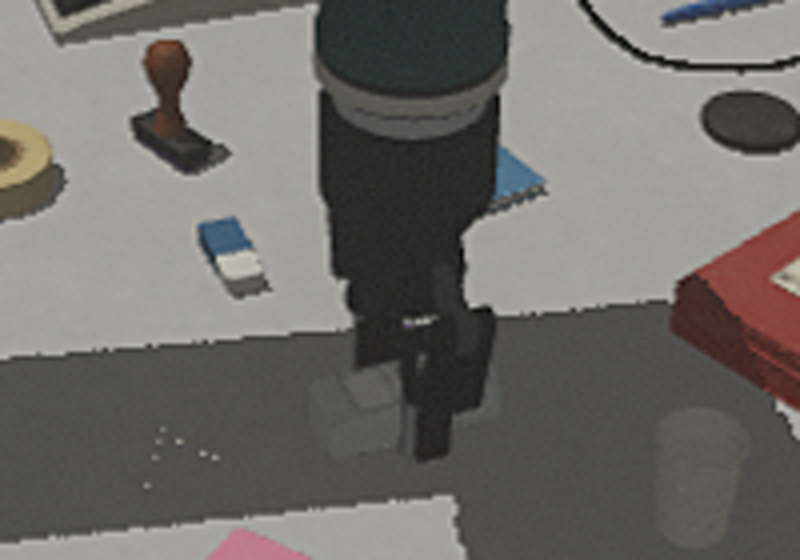

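View pics/m4.png

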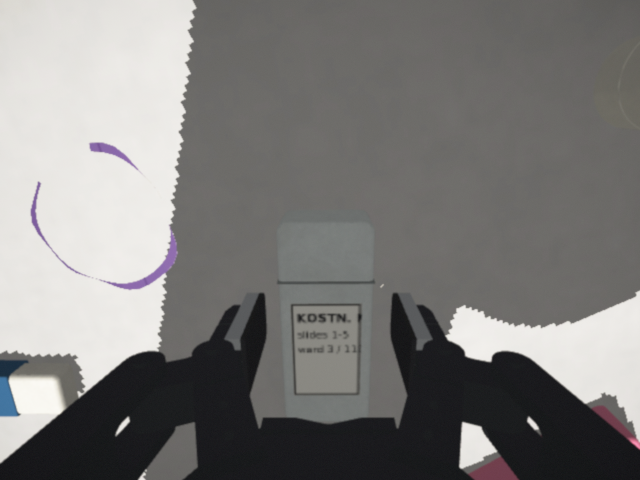

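Run:
```python
from h import *
z=lower(-25,-45,lim=4,step=2,speed=60)
s=manip.state();print(s["width"],s["contact_force"],s["tcp_pos"],s["time"])
```

```text
contact at -27 17.9
0.6196719479823175 [-1.97273489  1.77443981 17.88629308] [ 425.88842926 -135.32669601  -26.02036008] 15.9417
```

Run:
```python
from h import *
manip.movel([426,-135.4,-21.5],speed=80)
manip.set_gripper(0.1,force=40)
s=manip.state();print(s["width"],s["contact_force"],s["tcp_pos"],s["time"])
manip.movel([426,-135.4,60],speed=200)
s=manip.state();print(s["width"],s["contact_force"],s["tcp_pos"],s["time"])
snap("wrist","m5")
```

```text
0.3876507483090898 [-1.18610194  0.50058436  5.11047073] [ 425.95122805 -135.39230883  -21.51858427] 16.5
0.3869821256120471 [-1.05061175  0.05614431 -0.40097493] [ 425.86099346 -135.32052475   59.66337829] 17.0583
```

View pics/m5.png

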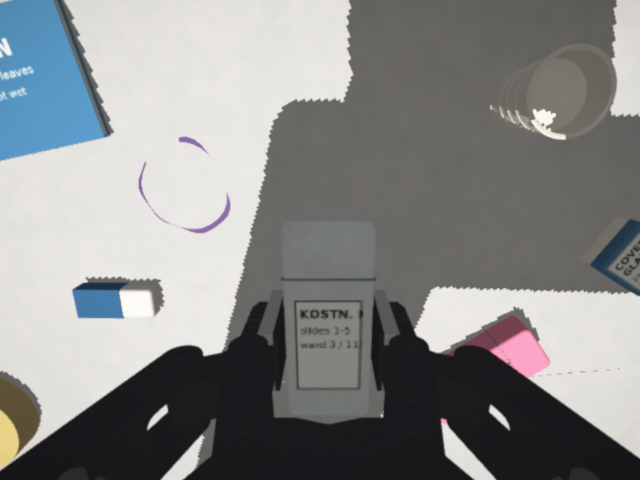

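```bash
cat >> h.py <<'E'
def intool(P):
    s=manip.state(); return (np.atleast_2d(P)-s["tcp_pos"])@s["tcp_rot"]
E
python3 - <<'E'
from h import *
im,i=load("m5")
P=ray(i,[(328,220),(328,417),(282,310),(375,310)],manip.state()["tcp_pos"][2]+41.5)
print(np.round(intool(P),1))
# box from original top image and wA edges
from det import *
T=cv2.imread("pics/top0.png")[:,:,::-1];t=manip.camera_info("top")
r,g,b=[T[:,:,k].astype(int) for k in range(3)]
print(rect(t,comp((r-g>40)&(r-b>30),(411,200)),32), rect(t,comp((b-r>40),(310,206)),8))
E
```

```text
[[ 43.5   0.2 -41.6]
 [-41.9   0.2 -41.4]
 [  8.2 -17.3 -41.5]
 [  8.2  18.  -41.5]]
(array([ 599.8, -264.3,  149.6,   97.5]), np.float64(1.482)) (array([586.7,  -9.5,  99.6,  71.2]), np.float64(1.346))
```

Run:
```python
from det import *
manip.movel([426,-135.4,130],speed=250)
manip.goto([600,-330,250],down(-0.08))
im,i=snap("wrist","b1")
r,g,b=[im[:,:,k].astype(int) for k in range(3)]
for th in (25,40): 
    c=comp((r-g>th)&(r-b>th*.7),proj(i,[600,-262,32])[0],60); print(rect(i,c,32),cv2.boundingRect(c))
print(manip.state()["time"])
```

```text
(array([ 603.4, -263.9,  150.1,   98.7]), np.float64(1.486)) (278, 54, 103, 156)
(array([ 603.6, -264. ,  149.9,   98.1]), np.float64(1.484)) (278, 54, 102, 156)
19.3833
```

View pics/b1.png

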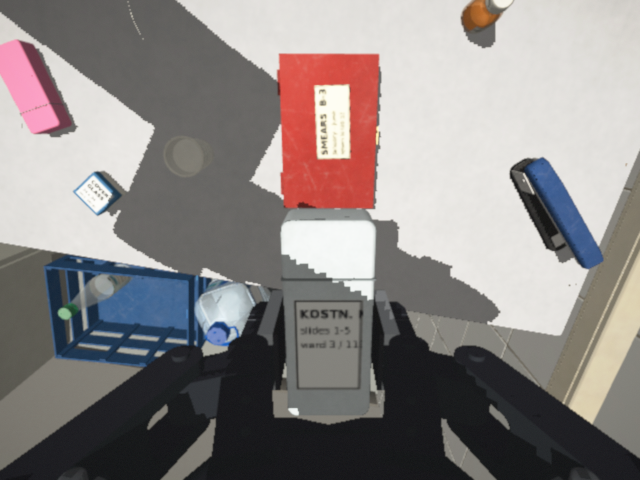

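Run:
```python
from h import *
R=down(-0.085)
manip.goto([602,-264.5,80],R)
manip.movel([602,-264.5,25],speed=120)
lower(25,10.5,lim=5,step=3.7,speed=50)
s=manip.state();print(s["contact_force"],s["tcp_pos"])
manip.set_gripper(0.62)
manip.movel([602,-264.5,110],speed=200)
snap("wrist","b2");print(manip.state()["time"])
```

```text
[ 0.63136812 -0.29725759 -0.82178396] [ 602.6163601  -265.1754776    10.33812485]
22.775
```

View pics/b2.png

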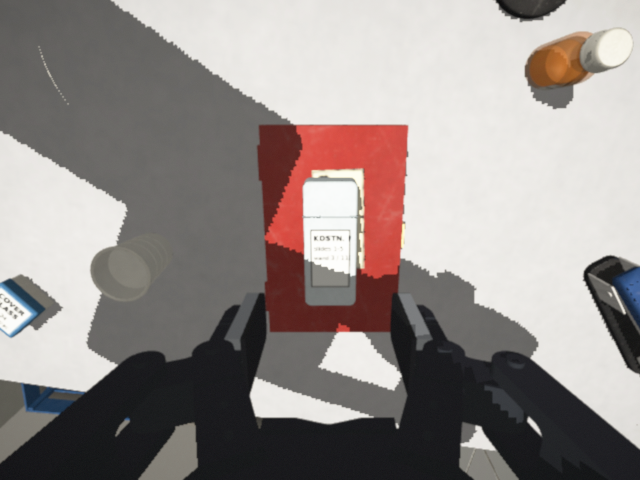

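Run:
```python
from h import *
im,i=load("b2")
Q=ray(i,[(259,125),(407,125),(270,331),(400,331)],32);print(np.round(Q,1),Q.mean(0), np.linalg.norm(Q[0]-Q[1]),np.linalg.norm(Q[2]-Q[3]),np.linalg.norm(Q[0]-Q[2]))
P=ray(i,[(303,182),(357,182),(305,304),(355,304)],52);print(np.round(P,1),P.mean(0))
A,a=load("wA");B=cv2.resize(A[226:306,421:501],(640,640),interpolation=cv2.INTER_CUBIC);cv2.imwrite("pics/cov.png",B[:,:,::-1])
b1,_=load("b1");cv2.imwrite("pics/cov2.png",cv2.resize(b1[160:226,64:130],(640,640),interpolation=cv2.INTER_CUBIC)[:,:,::-1])
```

```text
[[ 563.1 -184.6   32. ]
 [ 656.6 -192.6   32. ]
 [ 550.5 -332.4   32. ]
 [ 648.1 -340.7   32. ]] [ 604.58472586 -262.5929048    32.        ] 93.85227456587538 98.03464705523848 148.36827295323462
[[ 588.7 -220.1   52. ]
 [ 621.5 -222.9   52. ]
 [ 581.4 -302.1   52. ]
 [ 615.1 -304.9   52. ]] [ 601.67452814 -262.47849339   52.        ]
```

View pics/cov2.png

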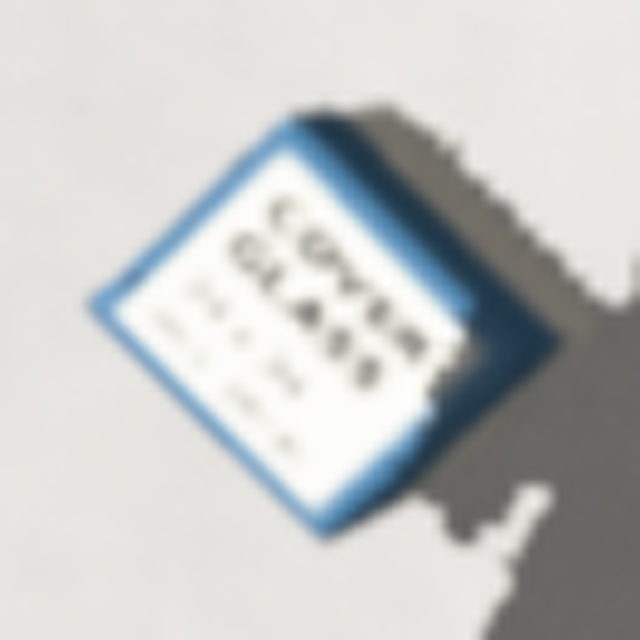

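Run:
```python
from h import *
im,i=load("b1")
c=np.array([(95,305),(300,120),(530,335),(322,538)])/9.7+[64,160]
P=ray(i,c,20);print(np.round(P,1),P.mean(0))
for k in range(4):
    d=P[(k+1)%4]-P[k];print(np.linalg.norm(d),np.arctan2(d[1],d[0]))
```

```text
[[ 323.2 -299.6   20. ]
 [ 351.6 -281.3   20. ]
 [ 370.9 -306.8   20. ]
 [ 341.4 -327.9   20. ]] [ 346.78252967 -303.91688124   20.        ]
33.81376157346188 0.5720579022413954
32.05703532610029 -0.9229179666828639
36.297413289477724 -2.521697878344712
33.70063109731281 2.142442433353423
```

Run:
```python
from h import *
manip.goto([347,-303.5,70],down(0.6))
snap("wrist","c1");print(manip.state()["time"],manip.state()["tcp_pos"])
```

```text
23.8417 [ 348.27141053 -304.26053142   69.98660665]
```

View pics/c1.png

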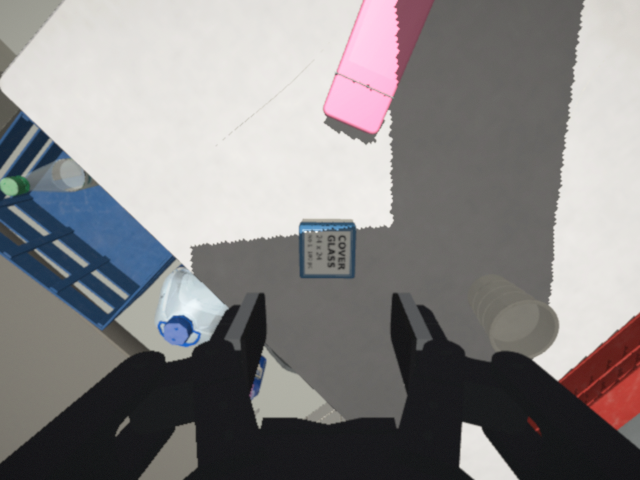

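Run:
```python
from h import *
im,i=load("c1")
P=ray(i,[(327.5,225),(327.5,278),(300,251),(355,251),(327.5,251.5)],20)
print(np.round(intool(P),1))
c=P[4]; print(c)
c=(P[0]+P[1])/2; R=down(0.6)
manip.movel([c[0],c[1],0],R,speed=150)
manip.movel([c[0],c[1],-19],speed=80)
s=manip.state();print(s["contact_force"],s["tcp_pos"])
manip.set_gripper(0.1,force=30)
s=manip.state();print(s["width"],s["contact_force"],s["tcp_pos"])
manip.movel([c[0],c[1],60],speed=200)
snap("wrist","c2")
s=manip.state();print(s["width"],s["tcp_pos"],s["time"])
```

```text
[[ 19.   -1.4  50. ]
 [-16.   -1.4  50. ]
 [  2.3 -18.5  50. ]
 [  2.2  15.7  50. ]
 [  1.9  -1.4  50. ]]
[ 346.07898102 -303.50929066   20.        ]
[0.04415322 1.08985454 1.2678194 ] [ 346.43674062 -303.94165815  -18.66417258]
0.40350080092955326 [ 0.18467342 -0.10192266  6.02250362] [ 346.62639085 -304.23605115  -18.29696083]
0.4022863942838377 [ 345.80117941 -303.27096839   59.2668224 ] 25.7333
```

View pics/c2.png

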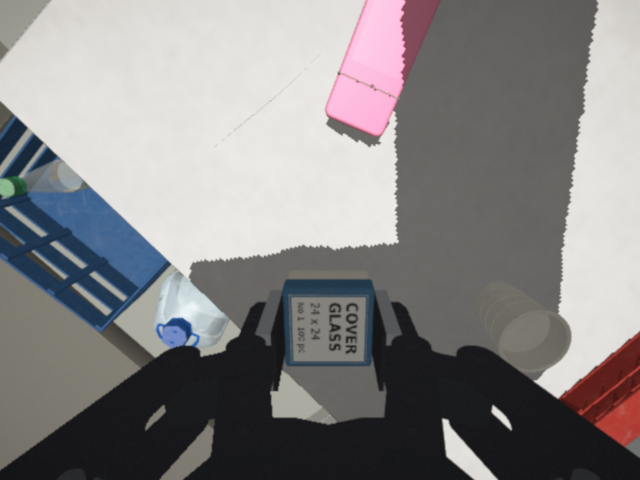

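Run:
```python
from h import *
im,i=load("c2")
P=ray(i,[(328,279),(328,366),(284,322),(372,322)],manip.state()["tcp_pos"][2]+38.3)
t=intool(P);print(np.round(t,1)); ox=(t[0,0]+t[1,0])/2
R=down(-0.085)
c=np.array([602.2,-262.8])-ox*R[:2,0]; print(ox,c)
manip.movel([*manip.state()["tcp_pos"][:2],120],speed=250)
manip.goto([c[0],c[1],120],R)
snap("wrist","c3")
manip.movel([c[0],c[1],48],speed=150)
lower(48,34,lim=5,step=3.5,speed=50)
s=manip.state();print(s["contact_force"],s["tcp_pos"])
manip.set_gripper(0.62)
manip.movel([c[0],c[1],150],speed=200)
snap("wrist","c4");print(manip.state()["time"])
```

```text
[[ 20.1  -0.7 -38.3]
 [-18.6  -0.7 -38.3]
 [  1.8 -18.  -38.3]
 [  1.8  16.6 -38.3]]
0.7729297770439629 [ 602.13438005 -263.57013925]
[-0.08833476 -0.36956331  0.03048941] [ 602.22463146 -264.14802423   33.89760539]
29.925
```

View pics/c4.png

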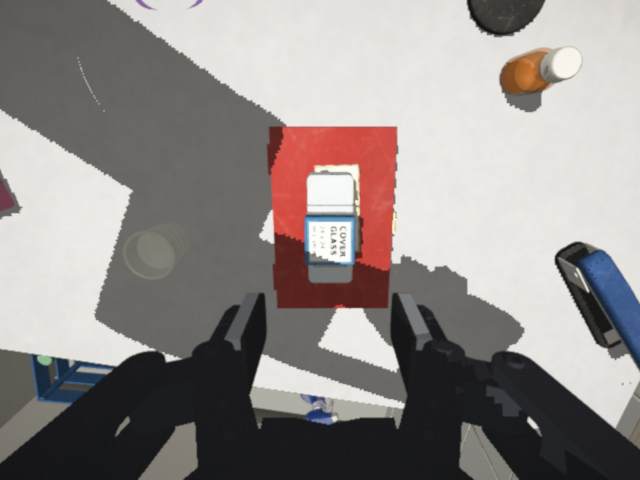

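Run:
```python
from h import *
im,i=load("c4")
print("mailer",ray(i,[(306,174),(354,174),(308,283),(352,283)],52).mean(0),"cover",ray(i,[(305,216),(355,216),(306,265),(355,265)],72).mean(0))
cv2.imwrite("pics/c4c.png",cv2.resize(im[110:320,250:420],None,fx=2.8,fy=2.8,interpolation=cv2.INTER_CUBIC)[:,:,::-1])
```

```text
mailer [ 601.62166076 -262.65268227   52.        ] cover [ 601.60155901 -264.17801092   72.        ]
```

View pics/c4c.png

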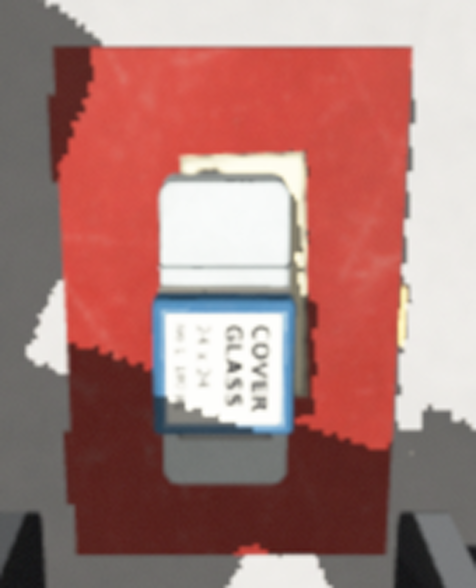

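Run:
```python
from h import *
manip.goto([460,-60,150],down(np.pi/2))
manip.set_gripper(1.0)
manip.goto([411,149.5,90],down(np.pi/2))
manip.hold(0.05)
snap("wrist","r1");s=manip.state();print(s["time"],s["tcp_pos"],s["width"])
```

```text
32.6167 [412.42748691 148.63301659  90.52677802] 0.998211823955221
```

View pics/r1.png

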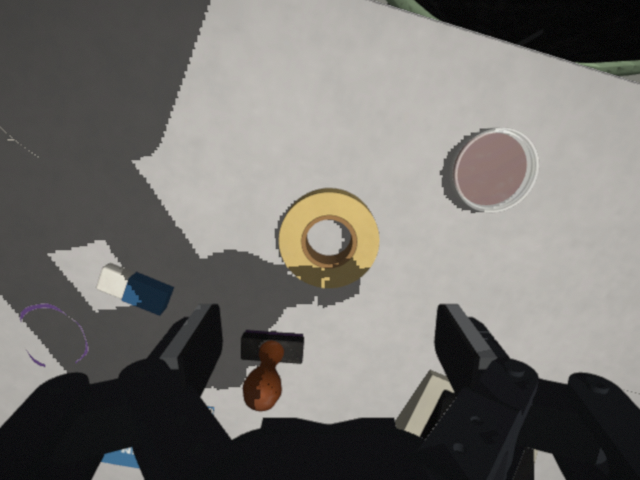

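Run:
```python
from det import *
im,i=load("r1")
r,g,b=[im[:,:,k].astype(int) for k in range(3)]
c=comp(cv2.morphologyEx(((r-b>25)&(g-b>15)).astype(np.uint8),cv2.MORPH_CLOSE,np.ones((5,5))),(328,238),15)
e=circ(i,c,19); print("roll",e)
print("petri",circ(i,comp((r-b>10)&(r-g>10)&(r>100)&(r<190),(490,168)),5))
x,y=e[0]
manip.movel([x,y,10],speed=200)
lower(10,-26,lim=5,step=9,speed=100)
s=manip.state();print(s["contact_force"],s["tcp_pos"])
manip.set_gripper(0.4,force=40)
s=manip.state();print(s["width"],s["contact_force"],s["tcp_pos"],s["time"])
snap("wrist","r2")
```

```text
roll [array([410.8, 150.1]), array([68.1, 70.1])]
petri [array([365.1, 259.6]), array([48. , 48.2])]
[-0.40876887 -0.47100784  0.61035312] [410.87191254 149.47490799 -25.97342423]
0.7794619188208599 [-1.01500731  0.21272723  7.04077802] [411.36268196 149.59358441 -25.31118086] 34.5
```

View pics/r2.png

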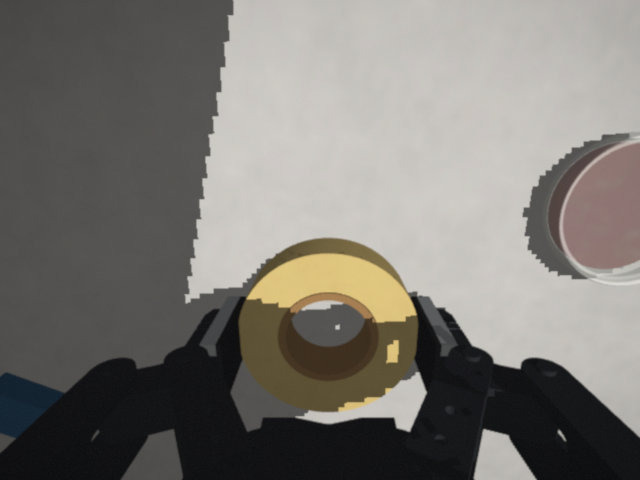

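Run:
```python
from h import *
manip.movel([411,150,90],speed=200)
manip.goto([450,0,120],down(np.pi/2))
snap("wrist","r3");print(manip.state()["tcp_pos"],manip.state()["width"])
manip.goto([587.3,-8.5,100],down(np.pi/2))
snap("wrist","r4");im,i=snap("top","t4");s=manip.state();print(s["time"],s["tcp_pos"],s["width"])
```

```text
[448.59234818   0.73895031 118.79852097] 0.7821310691081486
36.725 [585.3339063   -7.34888505  99.47353153] 0.7769295246962163
```

View pics/r4.png

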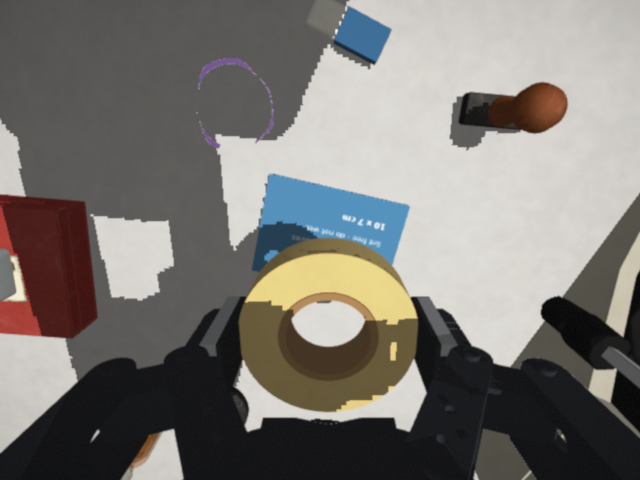

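View pics/r3.png

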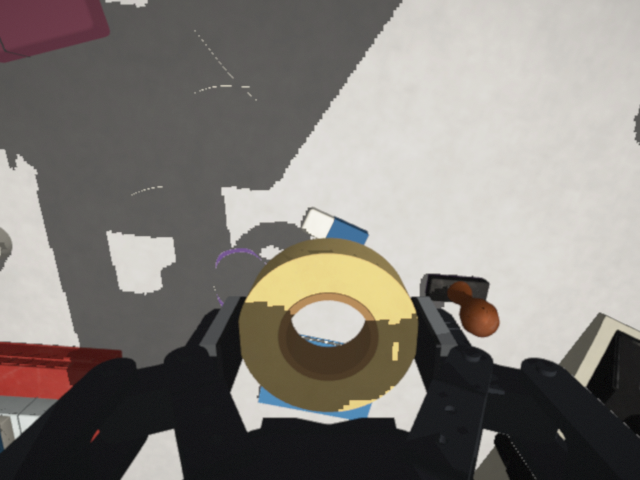

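Run:
```python
from h import *
im,i=load("r4"); s=manip.state();print(s["tcp_pos"],s["time"])
P=ray(i,[(270,175),(409,206)],8);e=P[1]-P[0];L=np.linalg.norm(e);n=np.array([-e[1],e[0],0])/L
if n[0]<0:n=-n
print(P,L,P.mean(0)+37*n,np.arctan2(e[1],e[0]))
print(np.round(intool(ray(i,[(328.5,252),(328.5,411),(239,331),(418,331)],s["tcp_pos"][2]+44.5)),1))
```

```text
[585.3339063   -7.34888505  99.47353153] 36.725
[[542.32964278 -47.197543     8.        ]
 [564.15048605  51.04670158   8.        ]] 100.6383664129589 [589.35985828  -6.09791978   8.        ] 1.3522361278777593
[[ 33.6   0.8 -44.4]
 [-34.2   0.8 -44.6]
 [  2.3 -32.7 -44.5]
 [  2.3  34.2 -44.5]]
```

Run:
```python
from h import *
R=down(np.pi/2)
manip.movel([588,-8,20],R,speed=150)
lower(20,-17,lim=5,step=6.2,speed=60)
s=manip.state();print(s["contact_force"],s["tcp_pos"])
manip.set_gripper(0.95)
manip.movel([588,-8,60],speed=200)
manip.movel([540,-8,130],speed=200)
snap("wrist","r5");print(manip.state()["time"])
```

```text
[0.66051156 0.26165023 0.44010207] [588.28510782  -8.07553225 -17.23207407]
40.3667
```

View pics/r5.png

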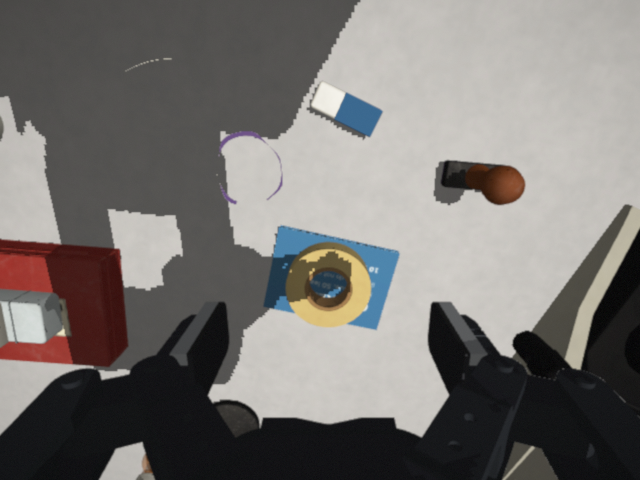

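Run:
```python
from det import *
im,i=load("r5")
r,g,b=[im[:,:,k].astype(int) for k in range(3)]
y=cv2.morphologyEx(((r-b>25)&(g-b>15)).astype(np.uint8),cv2.MORPH_CLOSE,np.ones((7,7)))
print("roll",circ(i,comp(y,(328,286),15),27))
print("book",rect(i,comp(cv2.morphologyEx((b-r>25).astype(np.uint8)|y,cv2.MORPH_CLOSE,np.ones((7,7))),(330,280),30),8), ray(i,[(280,226),(399,250),(377,329),(265,306)],8).mean(0))
print("eraser",rect(i,comp(cv2.morphologyEx(((b-r>25)|(r>225)).astype(np.uint8),cv2.MORPH_CLOSE,np.ones((3,3))),(346,110),12),12))
```

```text
roll [array([587.,  -7.]), array([66.9, 73.6])]
book (array([592.8,  -6.5, 102.7,  84.2]), np.float64(1.345)) [587.83326561  -5.68994412   8.        ]
eraser (array([452.2,   6.5,  48.1,  20.6]), np.float64(1.127))
```

Run:
```python
from h import *
manip.goto([440,0,120],down(np.pi/2))
manip.set_gripper(0.85)
manip.goto([365,259.5,60],down(np.pi))
manip.hold(0.1)
snap("wrist","p1");s=manip.state();print(s["time"],s["tcp_pos"],s["width"])
```

```text
42.3333 [366.0241875  258.87384301  60.29779795] 0.8496709025767638
```

View pics/p1.png

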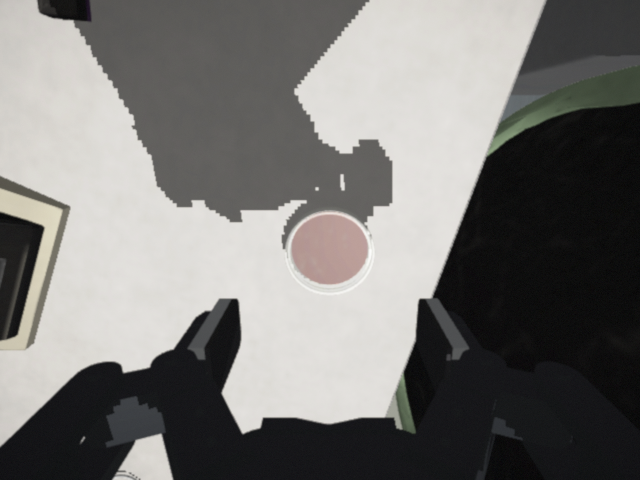

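Run:
```python
from det import *
im,i=load("p1")
r,g,b=[im[:,:,k].astype(int) for k in range(3)]
c=comp((r-b>15)&(r-g>15),(330,249),15); e=circ(i,c,5); print(e, circ(i,c,3)[0])
Q=ray(i,[(286,251),(375,251),(330,208),(330,294)],12);print(np.round(Q,1),(Q[0]+Q[1])/2,(Q[2]+Q[3])/2)
x,y=[float(v) for v in e[0]]
manip.movel([x,y,10],speed=200)
lower(10,-24.5,lim=4,step=11.5,speed=100)
s=manip.state();print(s["contact_force"],s["tcp_pos"])
manip.set_gripper(0.45,force=30)
s=manip.state();print(s["width"],s["contact_force"],s["tcp_pos"],s["time"])
snap("wrist","p2")
```

```text
[array([363.7, 259.9]), array([47., 48.])] [363.7 260.6]
[[391.  257.7  12. ]
 [336.  257.8  12. ]
 [363.8 230.6  12. ]
 [363.9 286.9  12. ]] [363.5101793 257.7377354  12.       ] [363.81869211 258.7733841   12.        ]
[-0.10301702  0.3030779  -0.16068613] [363.06900149 258.97045291 -24.48955433]
0.5812762248511759 [-1.10249652 -0.57137232  5.60611131] [363.67209867 259.23929768 -23.8316363 ] 43.8833
```

View pics/p2.png

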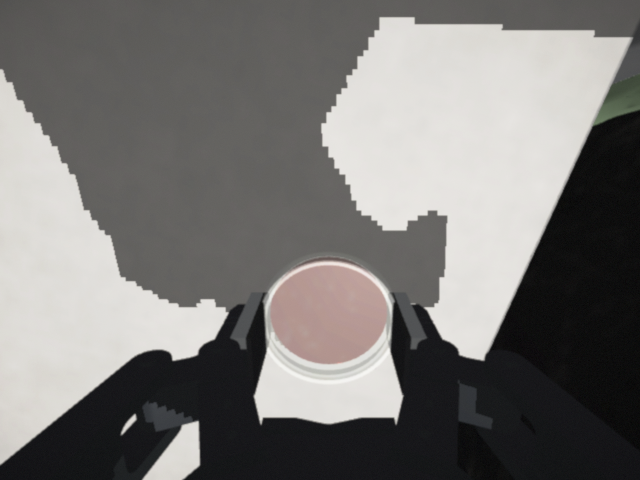

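Run:
```python
from det import *
p=manip.state()["tcp_pos"]
manip.movel([p[0],p[1],0],speed=50)
manip.movel([p[0],p[1],90],speed=150)
manip.movel([440,0,110],down(np.pi/2),speed=200)
im,i=snap("wrist","p3");s=manip.state();print(s["width"],s["tcp_pos"],s["time"])
snap("scene","sp3")
r,g,b=[im[:,:,k].astype(int) for k in range(3)]
c=comp((r-b>12)&(r-g>12),(330,315),25); x,y,w,h=cv2.boundingRect(c);print(x,y,w,h)
for z in (3,5): print(np.round(intool(ray(i,[(x+w/2,y),(x+w/2,y+h),(x,y+h/2),(x+w,y+h/2)],s["tcp_pos"][2]+23.8+z)),1))
```

```text
0.5808166730721 [439.55156764   0.51372461 109.82860302] 47.0917
271 259 117 106
[[ 25.3   0.7 -26.7]
 [-24.9   0.8 -26.8]
 [  1.4 -24.  -26.8]
 [  1.4  25.5 -26.7]]
[[ 26.    0.7 -28.7]
 [-23.4   0.8 -28.8]
 [  2.5 -23.6 -28.7]
 [  2.5  25.2 -28.7]]
```

View pics/p3.png

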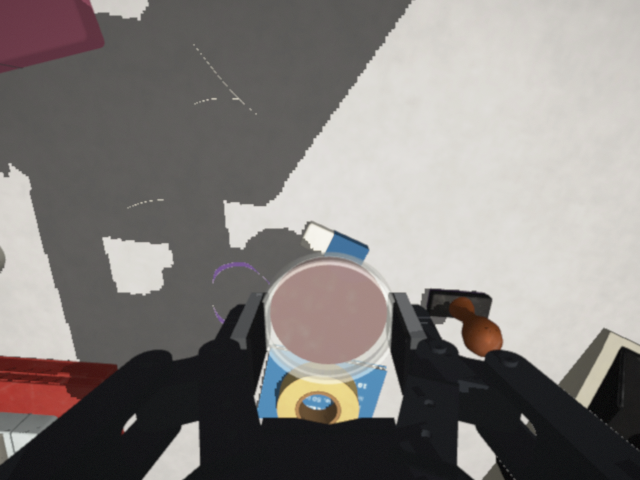

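View pics/sp3.png

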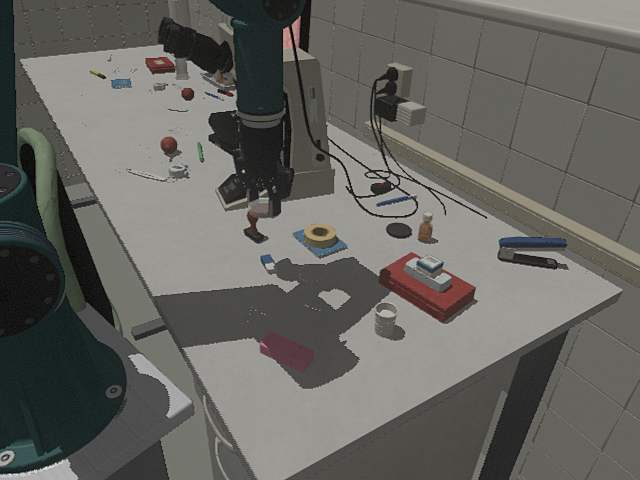

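Run:
```python
from det import *
R=down(np.pi/2)
manip.movel([588.8,-8,70],R,speed=200)
manip.movel([588.8,-8,20],speed=150)
lower(20,3.4,lim=4,step=4.2,speed=50)
s=manip.state();print(s["contact_force"],s["tcp_pos"])
manip.set_gripper(0.75)
manip.movel([588.8,-8,60],speed=150)
manip.movel([540,-8,130],speed=200)
snap("wrist","p4");print(manip.state()["time"])
```

```text
[-0.24988     0.65329619 -0.34670986] [588.19408286  -7.95244769   3.27165004]
50.9917
```

View pics/p4.png

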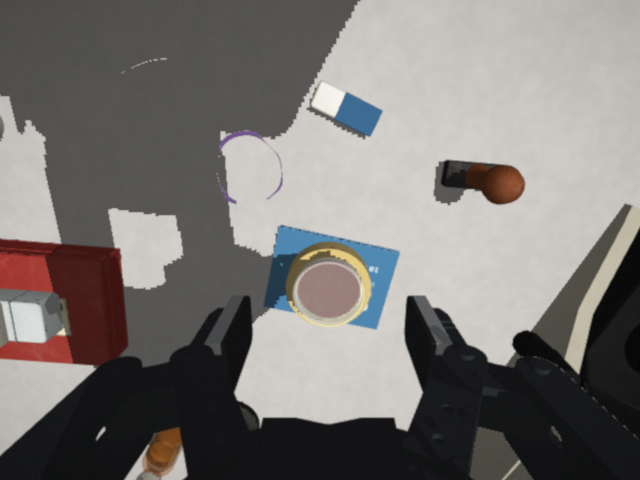

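Run:
```python
from det import *
im,i=load("p4")
r,g,b=[im[:,:,k].astype(int) for k in range(3)]
c=comp((r-b>8)&(r-g>12)&(b-g>-5),(328,290),15); print("dish",circ(i,c,31))
Q=ray(i,[(291,292),(366,292),(328,258),(328,325)],39); print(np.round(Q,1))
manip.goto([450,5,110],down(2.70))
manip.set_gripper(0.5)
manip.movel([452,6,50],speed=150);manip.hold(0.1)
snap("wrist","e1");s=manip.state();print(s["time"],s["tcp_pos"])
cv2.imwrite("pics/p4c.png",cv2.resize(im[210:345,250:415],None,fx=4,fy=4,interpolation=cv2.INTER_CUBIC)[:,:,::-1])
```

```text
dish [array([586.8,  -5.2]), array([4.2, 9.3])]
[[585.3 -36.2  39. ]
 [585.3  21.3  39. ]
 [557.6  -7.8  39. ]
 [613.8  -7.9  39. ]]
53.0833 [452.92123667   5.88588938  50.91440575]
```

View pics/e1.png

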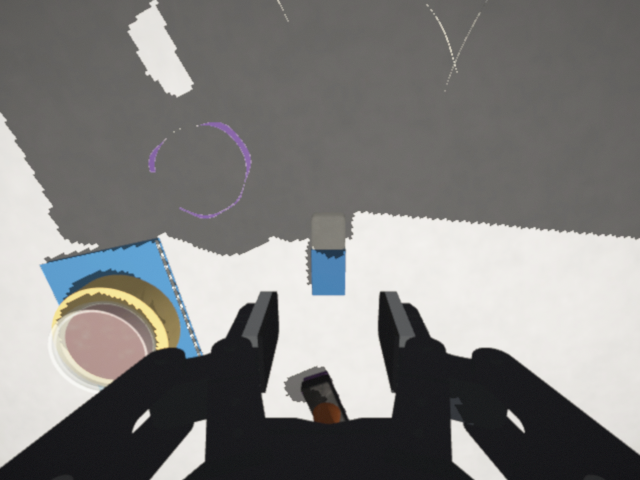

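View pics/p4c.png

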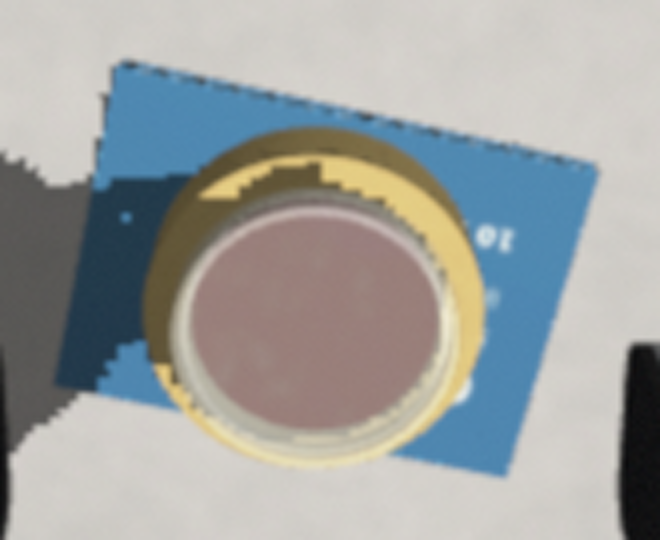

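Run:
```python
from h import *
im,i=load("p4")
f=lambda x,y:(250+x/4,210+y/4)
print("media",np.round(ray(i,[f(315,205),f(315,430)],31),1),np.round(ray(i,[f(190,318),f(440,318)],31).mean(0),1))
print("roll",np.round(ray(i,[f(316,152),f(316,468)],27),1),np.round(ray(i,[f(145,310),f(487,310)],27).mean(0),1))
im,i=load("e1")
P=ray(i,[(328.5,215),(328.5,295),(312,255),(345,255)],12)
print("eraser",np.round(intool(P),1)); c=(P[0]+P[1])/2
manip.movel([c[0],c[1],0],speed=150)
lower(0,-20,lim=4,step=5,speed=60)
s=manip.state();print(s["contact_force"],s["tcp_pos"])
manip.set_gripper(0.05,force=30)
s=manip.state();print(s["width"],s["contact_force"],s["tcp_pos"],s["time"])
snap("wrist","e2")
```

```text
media [[563.2  -7.3  31. ]
 [611.7  -7.3  31. ]] [586.9  -7.3  31. ]
roll [[553.8  -7.1  27. ]
 [622.8  -7.   27. ]] [587.1  -7.1  27. ]
eraser [[ 26.9   1.4  38.9]
 [-23.5   1.4  38.9]
 [  2.5  -8.4  38.9]
 [  2.5  11.2  38.9]]
[ 0.23988718 -0.53850267 -0.2942529 ] [450.72530663   5.02705186 -20.34630386]
0.22663125431544603 [ 0.26957082 -0.10971713  0.6125693 ] [451.12997924   4.97395179 -19.85664778] 54.8833
```

View pics/e2.png

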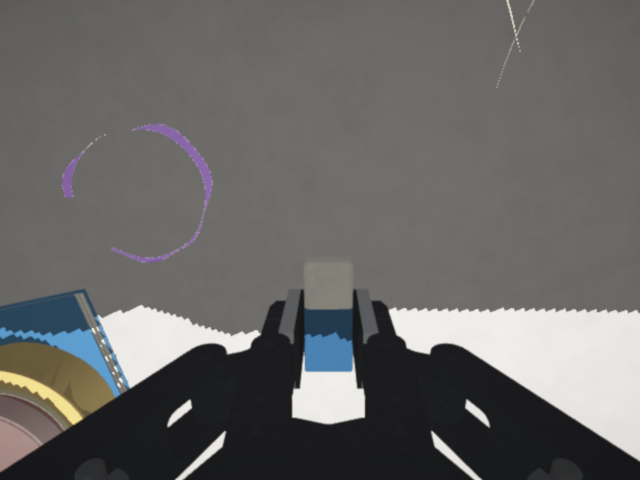

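Run:
```python
from h import *
p=manip.state()["tcp_pos"]
manip.movel([p[0],p[1],70],speed=150)
im,i=snap("wrist","e3");s=manip.state();print(s["width"],s["tcp_pos"],s["time"])
manip.movel([p[0],0,110],speed=200)
manip.goto([500,-7,110],down(np.pi/2))
im,i=snap("wrist","e4");print(manip.state()["width"])
```

```text
0.22775862755061596 [450.28578077   5.08212687  69.23508891] 55.7333
0.22852206207946046
```

View pics/e4.png

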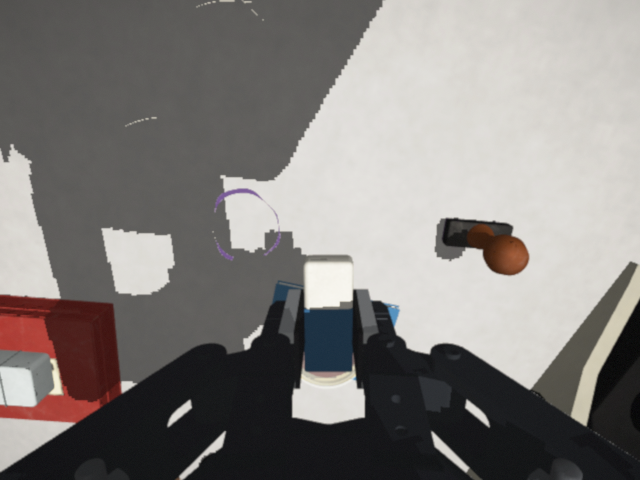

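Run:
```python
from h import *
im,i=load("e4");s=manip.state()
t=intool(ray(i,[(328,261),(328,372),(304,315),(353,315)],s["tcp_pos"][2]+32));print(np.round(t,1))
ox=(t[0,0]+t[1,0])/2; oy=(t[2,1]+t[3,1])/2
R=down(np.pi/2)
c=np.array([587.6,-7.2])-ox*R[:2,0]-oy*R[:2,1];print(c)
manip.movel([c[0],c[1],80],R,speed=200)
manip.movel([c[0],c[1],27],speed=120)
lower(27,20.2,lim=2.5,step=1.7,speed=40)
s=manip.state();print(s["contact_force"],s["tcp_pos"])
snap("scene","se4")
manip.set_gripper(0.45)
manip.movel([c[0],c[1],90],speed=120)
manip.movel([525,-7,150],speed=200)
snap("wrist","e5");snap("scene","s5");print(manip.state()["time"])
```

```text
[[ 26.4   0.2 -32. ]
 [-24.4   0.2 -32. ]
 [  3.   -9.6 -32. ]
 [  3.   10.4 -32. ]]
[588.61322957  -7.64148561]
[ 0.02694663 -0.0653229  -0.12175448] [588.23995007  -7.66343179  20.04191934]
61.1833
```

View pics/e5.png

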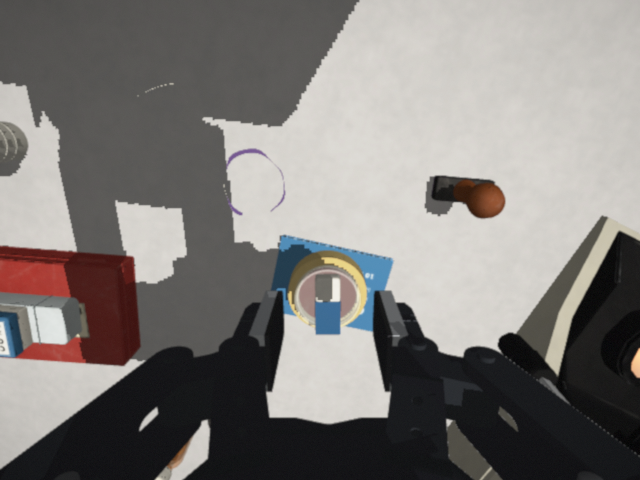

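View pics/s5.png

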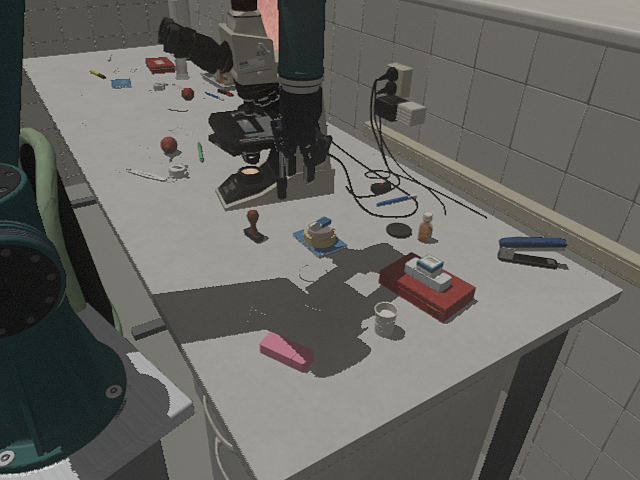

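Run:
```python
from h import *
im,i=load("e5")
cv2.imwrite("pics/e5c.png",cv2.resize(im[230:345,265:400],None,fx=5,fy=5,interpolation=cv2.INTER_CUBIC)[:,:,::-1])
```

```text
(no output)
```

View pics/e5c.png

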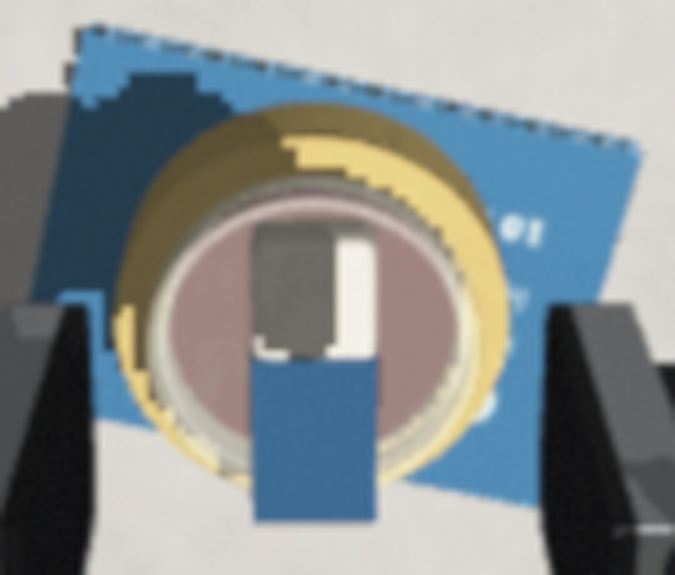

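Run:
```python
from h import *
im,i=load("e5")
f=lambda x,y:(265+x/5,230+y/5)
for z in (51,53): 
    P=ray(i,[f(314,230),f(314,520),f(252,380),f(377,380)],z);print(z,np.round(P,1),P[0,0]/2+P[1,0]/2, np.round(P[1,0]-P[0,0],1))
P=ray(i,[f(150,330),f(478,330),f(314,180),f(314,478)],38.5);print(np.round(P,1),(P[0]+P[1])/2,(P[2]+P[3])/2)
```

```text
51 [[561.   -7.1  51. ]
 [612.6  -7.1  51. ]
 [587.  -17.   51. ]
 [587.    3.   51. ]] 586.7952884327252 51.5
53 [[560.2  -7.1  53. ]
 [611.3  -7.1  53. ]
 [586.  -16.9  53. ]
 [586.    2.9  53. ]] 585.7497954848035 51.2
[[584.3 -34.4  38.5]
 [584.3  20.2  38.5]
 [557.6  -7.1  38.5]
 [612.1  -7.1  38.5]] [584.32196737  -7.08902143  38.5       ] [584.86349831  -7.08881524  38.5       ]
```

Run:
```python
from h import *
manip.goto([400,-60,280],down(np.pi/2)); manip.hold(0.3)
im,i=snap("scene","s6"); t,_=snap("top","t6")
a=cv2.resize(im[200:330,230:490],(780,390),interpolation=cv2.INTER_CUBIC)
cv2.imwrite("pics/s6c.png",a[:,:,::-1])
cv2.imwrite("pics/t6c.png",cv2.resize(t[130:320,200:460],(780,570),interpolation=cv2.INTER_CUBIC)[:,:,::-1])
print(manip.state()["time"],fz())
```

```text
62.3583 [-0.44258205 -0.44388314  0.19737222]
```

View pics/s6c.png

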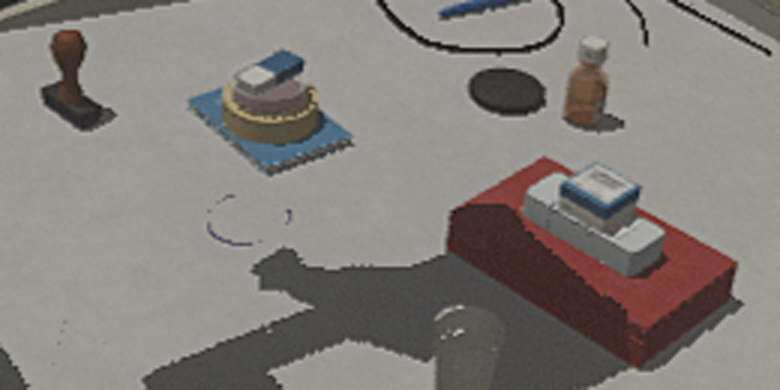

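View pics/t6c.png

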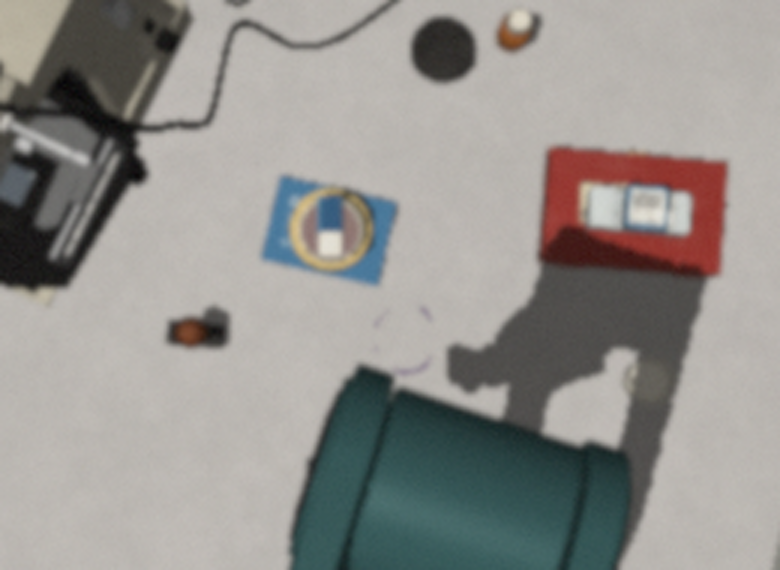

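Run:
```python
from plant import manip
print(manip.hand_in()); print(manip.state()["time"])
```

```text
the job is handed in; nothing more can be done
None
the job is handed in; nothing more can be done
```

Both piles are built in the order asked, and I handed the job in at about 62 s of the 131 s allowed. No verdict was reported.

- **Red box pile:** the pale mailer lies lengthwise on the closed slide box, with the coverslip box on top of it. The pink look-alike mailer was left alone.
- **Blue booklet pile:** tape roll, then Petri dish, then the eraser lying flat on the dish. The tool pointed straight down all the while the dish was carried.

**Last checks** (wrist, top and scene pictures after the arm had backed off):
- Both piles were standing on their own and the gripper was touching nothing.
- The mailer is within about 1 to 3 mm of the box's centre, and the coverslip box is 1.5 to 2.5 mm off the mailer's centre.
- The roll, dish and eraser are centred to about 2 mm. Dish positions taken from the lid rim and from the pink filling differed by about 2 mm.
- By eye in the top view, the cup, bottle and stamp are where they started.

**What disagreed:** the fingertips were about 26 mm behind the TCP at 0.62 opening, not 11 mm ahead as stated. The first grasp therefore closed above the mailer without visibly moving it. A guarded touch on the desk, with 18 N of contact, gave the true depth, and every later grasp used it.

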